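# Turn over the orange-lidded drying case

### The arm

A 6-joint arm with a two-finger parallel gripper is mounted at the origin on the work surface. World frame = base frame: x ahead of the robot, y to its left, z up, the work surface at z = 0. Lengths are in m, angles in rad, forces in N, time in s.
With the tool pointing down it reaches from about 0.375 to 0.975 m from the base axis. Payload 3.8 kg.
Tool frame: the origin (TCP) lies midway between the tips of the shut fingers; the grasp point (between the pads) lies 19 mm behind it; z points along the fingers, y is the line along which they close (so a half turn about z gives the same grasp; the last joint's range is limited). The gripper opens to 88 mm and grips with 3 to 60 N. Pads are 18 mm wide; open, the fingers measure 123 mm over their backs; the gripper's body (75 mm by 187 mm) begins 45 mm behind the grasp point.
Start: joints at [1.157, 0.264, 1.604, -0, 1.274, -0.037], TCP at [0.248, 0.628, 0.239] pointing down, gripper open.
Joint ranges: [-2.63, 2.63], [-0.94, 2.18], [0.31, 2.57], [-1.31, 4.45], [0, 2.66], [-2.55, 2.55]. Speed limits (rad/s): [2.57, 2.57, 3.14, 3.14, 3.14, 3.14].

### API

Orientations are given as a rotation vector (axis times angle).
In Python, from cell import manip, inverse_kinematics, cams, order gives the robot as it stands. Calls block until the motion is done:
- manip.move_pose(position, orientation): joint-space move of the TCP to a pose.
- manip.move_linear(position, rate=0.15, rot=None): straight line of the TCP; rot=None keeps the orientation; rate is the mean speed in m/s.
- manip.set_joints(angles): joint-space move.
- manip.set_gripper(opening, force=None): finger opening in m; force is the grip in N (None keeps the last); returns when the fingers have stopped.
- manip.dwell(seconds).
- inverse_kinematics(position, orientation): joint angles nearest the present ones, or None.
- manip.state(): the state.
- cams.capture(name): name is "scene" or "side" or "wrist"; returns a dict with "image" (480x640x3 uint8, blue, green, red), "z_map" (480x640 float32, m along the optical axis (not along the pixel's ray), 0 where there is no reading), "intrinsics" (3x3 intrinsics, pixels), "k1" (the pictures are not rectified: a ray, as slopes to the right and down, at radius r is drawn at 1 + k1 r^2 times it, then the intrinsics apply), "position" and "orientation" of the camera in the world; the wrist camera has in their place "T_tool_cam" (4x4, takes a point from camera to tool coordinates, whose origin is the TCP and whose axes are the flange's). Camera axes: x right, y down, z forward; pixel columns grow to the right and rows downward; lengths in m; the calibration is good to about 2 mm. A picture is of the moment at which its call begins: read the wrist's pose just before it.
A pose or a line that the arm cannot do raises manip.IKError and nothing moves.
- order.close_job(): hands the job in; it is judged then, once.
The state is a dict: "clock": time; "joint_pos": joint angles; "joint_velocities": joint speeds; "tau": joint torques, N m; "tool_pos": TCP position; "tcp_rot": TCP orientation; "contact_force": force on the tool from outside, world axes, zero at the start; "moment": the same for the moment, N m; "gripper_width": finger opening in m; "grasp_force": force on a finger pad.
Only numpy, scipy, OpenCV 4.12 (cv2) and the standard library are available. Lean on these libraries where they do the work, as an engineer would, in place of code of your own. Each camera call takes 0.05 s, during which the arm holds its last target. There are 200 camera calls.

### The job

The brass plate in the orange-lidded case is dry on its upper face. Take that case out of its sloping rack with lid and base pinched together, turn it over so that the orange lid is underneath, and lean it back squarely in the same rack with its lid against the rails and its edge on the ledge, then let go. The lid must never come off the base; leave the green-lidded case alone.

Things in the scene. Friction and masses are not known exactly. Their poses are not given: they have to be found in the camera images.
- orange_case (a point): Centre of the case to turn: white base, loose orange lid plugged 5 mm in, no catch (falls off unless pinched). 100 mm along x, 110 along y, 24 thick along z; 0.25 kg, a loose plate inside. Axes fixed to the base: +z out through the lid; at the start +x straight down the slope. Pinch it through its thickness at the middle of its upper edge, one finger on the lid, one behind, fingers pointing down the slope.
- orange_lid (a point): Centre of the 6 mm thick outer plate of the loose orange lid (100 x 110 mm), 9 mm from the case's centre along the case's +z when shut; its axes are then those of the case.
- rack_seat (a point): Fixed wooden rack of the orange case: point where a seated case's centre lies, either side up. +x straight down the slope (50 deg below level, away from the robot and to its left), +z square out of it, upward. The case leans on two rails, faces 12 mm behind the point, 70 mm free gap between them, their tops 35 mm up the slope from it; lower edge on a ledge 50 mm down the slope, 24 mm out in front. No side guides.
- green_case (a point): Centre of a second case, same size and axes but with a green lid, in the other rack beside it; to be left as it is.

How it is judged:
On the way:
1. the orange-lidded case is taken out of its rack (distance between orange_case and rack_seat above 0.04 m), for 0.1 s.
At the end, for the whole second after the job is handed in: The case leans in its own rack with the lid underneath: centre within 16 mm of the seat point, lid side facing down along the slope within 12 degrees, its length within 11 degrees of straight downhill, the lid still shut on the base (within 5 mm and 5 degrees) (distance between orange_case and rack_seat below 0.016 m and angle between orange_case's own z axis and vertical between 2.06 and 2.48 rad and angle between the x axis of orange_case and the x axis of rack_seat, either way round below 0.2 rad and angle between the z axis of orange_lid and the z axis of orange_case, either way round below 0.1 rad and distance between orange_lid and orange_case below 0.014 m); the robot touches nothing.
It fails at once if the lid comes off the base (gapes by some 10 mm or 11 degrees) (distance between orange_lid and orange_case above 0.018 m or angle between the z axis of orange_lid and the z axis of orange_case, either way round above 0.2 rad).
It fails at once if the green-lidded case is shifted by more than 15 mm (distance of green_case from where it was at the start of the episode above 0.015 m).
It also fails if it takes over 48 s, if anything falls off the work surface, if the arm or the gripper's body presses on something with over 40 N, if the wrist force passes 120 N, or if a joint passes its speed limit or range.

## Working session

There is one attempt and no reset: what is moved stays moved. The work goes in short steps, each a Python script; the robot and the scene stay as the last script left them, time stands still between calls to the robot, and variables do not carry over. Pictures are saved under pics/ and viewed, at most 10 in all, crops included, and the job is handed in when it is done.

```bash
ls; mkdir -p pics; cat > h.py <<'E'
import numpy as np, cv2
from scipy.spatial.transform import Rotation as R
from cell import manip, inverse_kinematics, cams, order
def cloud(c):
    K=np.array(c["intrinsics"]);z=c["z_map"];v,u=np.mgrid[0:480,0:640]
    xd=(u-K[0,2])/K[0,0];yd=(v-K[1,2])/K[1,1];x,y=xd.copy(),yd.copy()
    for _ in range(10):
        s=1+c["k1"]*(x*x+y*y);x,y=xd/s,yd/s
    P=np.dstack([x*z,y*z,z])
    o=np.array(c["orientation"]);M=o if o.shape==(3,3) else R.from_rotvec(o).as_matrix()
    return P@M.T+np.array(c["position"])
E
python3 - <<'E'
from h import *
import pickle
for n in("scene","side"):
    c=cams.capture(n);pickle.dump(c,open(n+".pkl","wb"));cv2.imwrite(f"pics/{n}0.png",c["image"])
    print(n,c["position"],c["orientation"],c["k1"],(c["z_map"]>0).mean())
print(manip.state()["clock"])
E
```

```text
pics
scene [1.1292489  0.03069458 0.78444542] [-1.79066491 -1.8978988   0.63882428] -0.18072229162317885 0.9959765625
side [0.45708238 0.47949317 0.53729194] [-0.38392826  2.70466485 -1.23903229] -0.10499479462619996 0.9959928385416666
0.1
```

View pics/scene0.png

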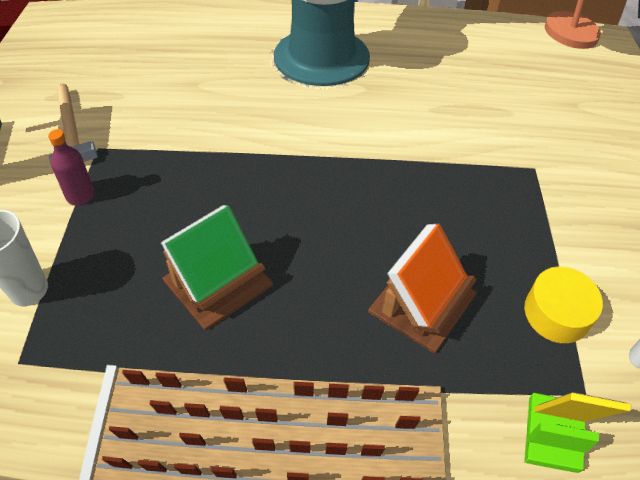

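View pics/side0.png

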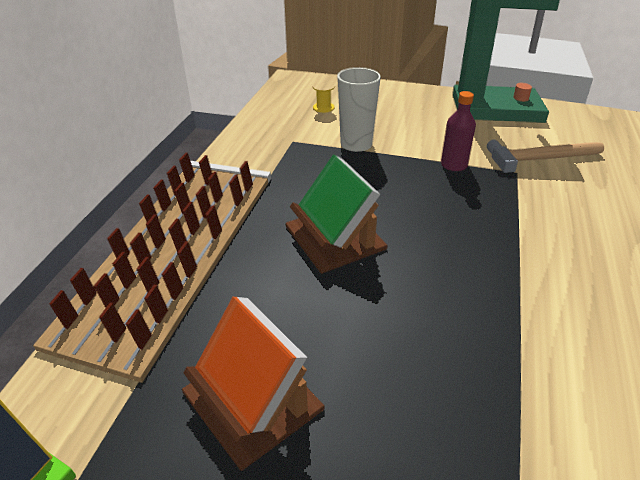

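The scene view shows the orange lid around (432,275) and the green one around (212,255). In the side view orange is around (245,365). The racks are well apart, and both cameras see the lid.

```bash
cat > m.py <<'E'
from h import *
import pickle
def lid(c,lo,hi,box=None):
    P=cloud(c);h=cv2.cvtColor(c["image"],cv2.COLOR_BGR2HSV)
    m=cv2.inRange(h,lo,hi)
    n,l,s,ct=cv2.connectedComponentsWithStats(m)
    k=1+np.argmax(s[1:,4]);m=((l==k)*255).astype(np.uint8)
    e=cv2.erode(m,np.ones((5,5)))>0
    Q=P[e&(c["z_map"]>0)];mu=np.median(Q,0)
    for _ in range(3):
        nrm=np.linalg.svd(Q-Q.mean(0),full_matrices=False)[2][2];nrm*=np.sign(nrm[2])
        mu=Q.mean(0);d=(Q-mu)@nrm;Q=Q[abs(d)<max(.002,2*d.std())]
    # outline by rays on the plane
    cam=np.array(c["position"]);v,u=np.nonzero(m);rays=P[v,u]-cam
    X=cam+rays*(((mu-cam)@nrm)/(rays@nrm))[:,None]
    e1=nrm*nrm[2]-[0,0,1];e1/=np.linalg.norm(e1);e2=np.cross(nrm,e1)
    q=np.c_[(X-mu)@e1,(X-mu)@e2].astype(np.float32)
    (cx,cy),wh,a=cv2.minAreaRect(q);a=(a+45)%90-45
    ctr=mu+cx*e1+cy*e2
    x=np.cos(np.radians(a))*e1+np.sin(np.radians(a))*e2
    print("pix",ct[k],s[k],"ctr",ctr.round(4),"n",nrm.round(4),"slope",np.degrees(np.arcsin(-e1[2])).round(2),"az",np.degrees(np.arctan2(e1[1],e1[0])).round(2),"rot",round(a,2),"wh",np.round(wh,4),"casectr",(ctr-.012*nrm).round(4))
    return ctr,nrm,x
if __name__=="__main__":
  for n in("scene","side"):
    c=pickle.load(open(n+".pkl","rb"))
    lid(c,(3,170,90),(14,255,255)); lid(c,(55,120,50),(75,255,255))
E
python3 m.py
```

```text
pix [432.80203317 275.00428036] [ 398  224   69  103 3738] ctr [0.6358 0.195  0.0778] n [0.4259 0.636  0.6435] slope 49.95 az 56.19 rot -8.9 wh [0.1117 0.1037] casectr [0.6307 0.1874 0.0701]
pix [211.93692756 253.39841799] [ 166  206   92   97 4804] ctr [ 0.6189 -0.1329  0.0829] n [0.5523 0.5301 0.6434] slope 49.96 az 43.83 rot -0.57 wh [0.1109 0.0999] casectr [ 0.6122 -0.1392  0.0752]
pix [243.87219512 363.97867596] [ 194  297  102  137 7175] ctr [nan nan nan] n [0.4287 0.6376 0.6401] slope 50.2 az 56.09 rot 0.0 wh [0. 0.] casectr [nan nan nan]
pix [334.07147165 198.24668275] [ 299  155   73   89 3316] ctr [ 0.6177 -0.1302  0.0801] n [0.5561 0.5247 0.6446] slope 49.87 az 43.34 rot 6.21 wh [0.1005 0.1082] casectr [ 0.6111 -0.1365  0.0724]m.py:15: RuntimeWarning: divide by zero encountered in divide
  X=cam+rays*(((mu-cam)@nrm)/(rays@nrm))[:,None]
m.py:15: RuntimeWarning: invalid value encountered in multiply
  X=cam+rays*(((mu-cam)@nrm)/(rays@nrm))[:,None]
```

```bash
sed -i 's/rays=P\[v,u\]-cam/c1=dict(c,z_map=np.ones((480,640)));rays=cloud(c1)[v,u]-cam/; s/    n,l,s,ct=/    m=cv2.morphologyEx(m,cv2.MORPH_OPEN,np.ones((5,5)))\n    n,l,s,ct=/' m.py; python3 m.py
python3 - <<'E'
import cv2
a=cv2.imread("pics/scene0.png")[200:370,340:510];b=cv2.imread("pics/side0.png")[280:480,150:350]
cv2.imwrite("pics/crop.png",cv2.hconcat([cv2.resize(a,(400,400)),cv2.resize(b,(400,400))]))
E
```

```text
pix [432.78442953 274.99087248] [ 399  225   67  101 3725] ctr [0.6374 0.188  0.0837] n [0.4259 0.636  0.6435] slope 49.95 az 56.19 rot -0.21 wh [0.1142 0.1041] casectr [0.6322 0.1804 0.076 ]
pix [211.93902694 253.41950303] [ 167  208   90   93 4789] ctr [ 0.6189 -0.133   0.083 ] n [0.5523 0.5301 0.6434] slope 49.96 az 43.83 rot -0.4 wh [0.1109 0.0999] casectr [ 0.6122 -0.1393  0.0752]
pix [243.89980436 363.96716042] [ 197  298   98  135 7156] ctr [0.6327 0.1897 0.0838] n [0.4287 0.6376 0.6401] slope 50.2 az 56.09 rot -0.04 wh [0.1132 0.1037] casectr [0.6276 0.1821 0.0761]
pix [334.04367607 198.25265393] [ 300  157   70   85 3297] ctr [ 0.6149 -0.1315  0.0836] n [0.5561 0.5247 0.6446] slope 49.87 az 43.34 rot 0.13 wh [0.0994 0.1141] casectr [ 0.6082 -0.1378  0.0759]
```

View pics/crop.png

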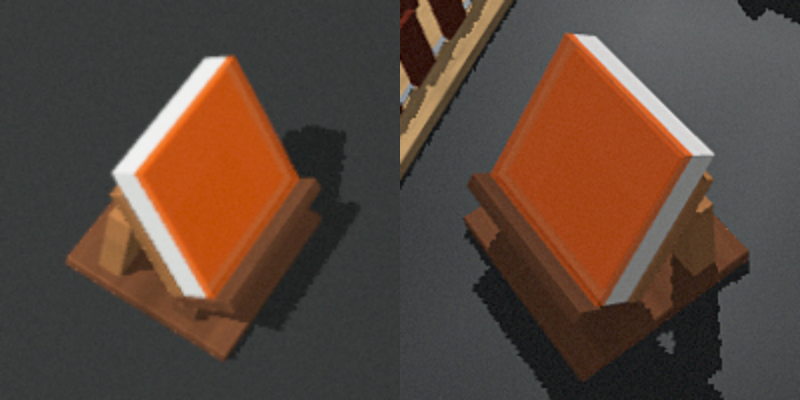

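Both views agree: the case centre is about (0.630, 0.181, 0.076), with azimuth 56.1° and slope 50°. The crop shows free space between the rails behind the case. Next I check IK for both wrist rolls.

```bash
cat >> h.py <<'E'
C=np.array([.630,.181,.0762]);A=np.radians(56.15);T=np.radians(50)
hh=np.array([np.cos(A),np.sin(A),0]);U=np.array([0,0,1.])
X=hh*np.cos(T)-U*np.sin(T);N=hh*np.sin(T)+U*np.cos(T);Y=np.cross(N,X)
def rot(s): return R.from_matrix(np.c_[s*Y,s*N,X]).as_rotvec()   # s=+1: tool y = N
def pt(x,n,up=0): return C+x*X+n*N+up*U
def st(t=""):
    s=manip.state();f=np.array(s["contact_force"])
    print(t,"t",round(s["clock"],2),"err",((s["tool_pos"]-C)@np.c_[X,Y,N]*1e3).round(1),"F xyn",(f@np.c_[X,Y,N]).round(1),"w",round(s["gripper_width"],4),"g",np.round(s["grasp_force"],1));return s
E
python3 - <<'E'
from h import *
for s in(1,-1):
    for p in((-.011,.0),(-.12,0),(-.12,.06,.15),(-.011,.06),(-.011,.06,.12)):
        q=inverse_kinematics(pt(*p),rot(s));print(s,p,None if q is None else np.round(q,3))
E
```

```text
1 (-0.011, 0.0) [-0.062  0.216  2.154  1.072  0.684 -1.878]
1 (-0.12, 0) [-0.191  0.024  2.177  0.898  0.859 -1.754]
1 (-0.12, 0.06, 0.15) [-0.105 -0.111  1.935  0.706  1.067 -1.358]
1 (-0.011, 0.06) [ 0.013  0.199  2.081  0.995  0.683 -1.712]
1 (-0.011, 0.06, 0.12) [ 0.013  0.052  1.991  0.798  0.831 -1.443]
-1 (-0.011, 0.0) [-0.062  0.216  2.154  1.072  0.684  1.264]
-1 (-0.12, 0) [-0.191  0.024  2.177  0.898  0.859  1.387]
-1 (-0.12, 0.06, 0.15) [-0.105 -0.111  1.935  0.706  1.067  1.784]
-1 (-0.011, 0.06) [0.013 0.199 2.081 0.995 0.683 1.43 ]
-1 (-0.011, 0.06, 0.12) [0.013 0.052 1.991 0.798 0.831 1.699]
```

```bash
python3 - <<'E'
from h import *
manip.set_gripper(.055)
manip.move_pose(pt(-.12,.06,.15),rot(1));st("above")
manip.move_linear(pt(-.10,.0),rate=.2);st("pre")
s=manip.state();c=cams.capture("wrist");cv2.imwrite("pics/w1.png",c["image"])
c2=cams.capture("side");cv2.imwrite("pics/s1.png",c2["image"])
cv2.imwrite("pics/p1.png",cv2.hconcat([cv2.resize(c["image"],(400,300)),cv2.resize(c2["image"][200:,100:420],(400,350))[:300]]))
E
```

```text
above t 2.93 err [-234.5    0.6  156.7] F xyn [ 0.8  0.4 -0.5] w 0.0549 g 0.0
pre t 4.12 err [-100.5   -0.6    1. ] F xyn [-0.9  0.4 -0.3] w 0.0545 g 0.0
```

View pics/p1.png

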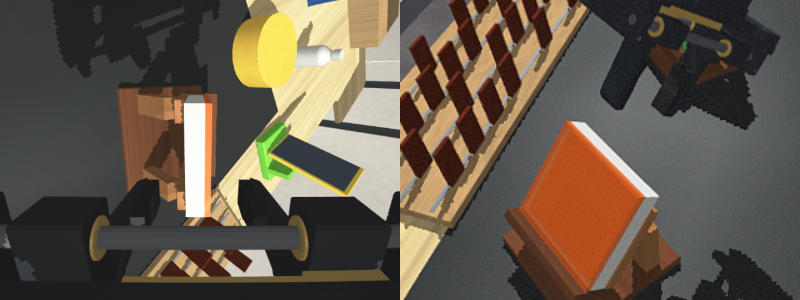

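The wrist view shows the case's white upper edge (x≈200) midway between the fingers (x≈145 and 255). I'll measure that edge in the wrist depth map, then go in.

```bash
python3 - <<'E'
from h import *
s=manip.state();c=cams.capture("wrist")
Tt=np.array(c["T_tool_cam"]);M=R.from_rotvec(s["tcp_rot"]).as_matrix()
c["orientation"]=M@Tt[:3,:3];c["position"]=M@Tt[:3,3]+s["tool_pos"]
L=(cloud(c)-C)@np.c_[X,Y,N]*1e3
ok=(c["z_map"]>0)&(abs(L[...,1])<75)&(abs(L[...,2])<25)&(abs(L[...,0]+50)<10)
Q=L[ok];print(len(Q),np.percentile(Q,[1,5,50,95,99],axis=0).round(1).tolist())
mid=Q[abs(Q[:,1]-np.median(Q[:,1]))<45]
for lo in range(-50,50,20):
    q=Q[abs(Q[:,1]-lo)<8]
    if len(q): print(lo,len(q),np.percentile(q[:,2],[2,98]).round(1),np.median(q[:,0]).round(1))
E
```

```text
7732 [[-49.7, -53.8, -11.0], [-49.3, -48.3, -10.1], [-48.3, 6.6, 0.5], [-47.3, 51.0, 11.5], [-46.7, 54.5, 12.5]]
-50 753 [-11.   12.6] -48.3
-30 968 [-10.7  12.3] -48.3
-10 1069 [-10.9  12.5] -48.3
10 1141 [-10.7  12.2] -48.3
30 1252 [-10.8  12.4] -48.4
```

The measured edge agrees with my frame to within 2 mm: +0.8 mm along n and +1.7 mm along x. Now grasp.

```bash
python3 - <<'E'
from h import *
manip.move_linear(pt(-.0095,.001),rate=.1);st("in")
manip.set_gripper(.02,force=8);s=st("closed8")
manip.set_gripper(.0,force=45);s=st("closed45")
c=cams.capture("side");cv2.imwrite("pics/s2.png",c["image"][200:,100:420])
E
```

```text
in t 5.33 err [-9.8 -0.3  1.3] F xyn [0.7 1.3 0.3] w 0.0552 g 0.0
closed8 t 5.89 err [-9.7 -0.2  0.8] F xyn [-5.2  0.5 -1.7] w 0.0239 g 8.0
closed45 t 6.11 err [-9.7 -0.2  0.8] F xyn [-5.3  0.4 -1.6] w 0.0237 g 45.0
```

View pics/s2.png

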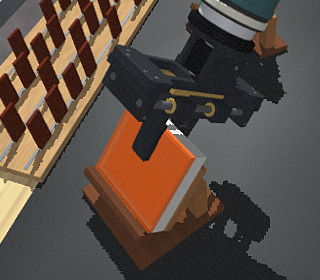

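The fingers hold the case at its upper edge's middle, shut at 23.7 mm. Now lift and turn.

```bash
python3 - <<'E'
from h import *
manip.move_linear(pt(-.012,.06),rate=.08);st("out")
manip.move_linear(pt(-.03,.06,.14),rate=.12);st("up")
q=np.array(manip.state()["joint_pos"],float)
for k in range(4):
    q[5]+=np.pi/4;manip.set_joints(q)
st("turned");print(q.round(3))
manip.move_linear(pt(-.03,.06,.14),rot=rot(-1));st("aligned")
s=manip.state();c=cams.capture("side");w=cams.capture("wrist")
Tt=np.array(w["T_tool_cam"]);M=R.from_rotvec(s["tcp_rot"]).as_matrix()
w["orientation"]=M@Tt[:3,:3];w["position"]=M@Tt[:3,3]+s["tool_pos"]
# upper edge of the case relative to the tool (tool at -9.7,-.2,.8 at grasp)
L=(cloud(w)-s["tool_pos"])@np.c_[X,Y,N]*1e3
ok=(w["z_map"]>0)&(abs(L[...,1])<75)&(abs(L[...,2])<20)&(abs(L[...,0]+39)<10)
for lo in range(-50,60,20):
    q=L[ok&(abs(L[...,1]-lo)<8)]
    if len(q)>50: print(lo,len(q),np.percentile(q[:,2],[2,98]).round(1),np.median(q[:,0]).round(1))
Q=L[ok];print(np.percentile(Q[:,1],[1,99]))
cv2.imwrite("pics/p3.png",cv2.hconcat([cv2.resize(c["image"],(400,300)),cv2.resize(w["image"],(400,300))]))
E
```

```text
out t 7.05 err [-11.6   0.6  59. ] F xyn [ 2.2 -0.4 -1.8] w 0.0236 g 45.0
up t 8.48 err [-136.3    0.5  148.8] F xyn [ 1.9 -0.2 -2. ] w 0.0234 g 45.0
turned t 11.58 err [-136.3    0.5  148.8] F xyn [ 1.1 -0.  -2.1] w 0.0236 g 45.0
[-0.006  0.008  1.972  0.761  0.891  1.743]
aligned t 11.83 err [-1.374e+02 -1.000e-01  1.502e+02] F xyn [ 1.5 -0.  -1.3] w 0.0234 g 45.0
-50 4049 [-11.2  11.9] -38.6
-30 3629 [-11.2  11.8] -38.7
-10 5070 [-19.1  19.5] -38.9
10 490 [-18.6  19.5] -38.8
30 1799 [-11.1  12. ] -38.7
[-55.64837759  33.00463266]
```

View pics/p3.png

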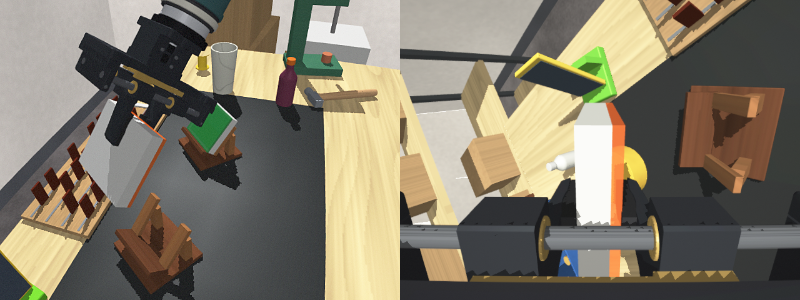

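The case is over the open rack, lid underneath, square in the grip and still shut, with no slip. Now place it.

```bash
python3 - <<'E'
from h import *
ax=np.c_[X,Y,N]
f=lambda:np.array(manip.state()["contact_force"])@ax
manip.move_linear(pt(-.02,.06),rate=.12);st("front")
manip.move_linear(pt(-.018,.004),rate=.06);st("over rails")
manip.dwell(.2);f0=f();x=-.018
while x<-.0065:
    x+=.001;manip.move_linear(pt(x,.003),rate=.03)
    if f()[0]-f0[0]<-5: break
st(f"ledge x={x:.4f}")
n=.003
while n>-.001:
    n-=.0005;manip.move_linear(pt(x,n),rate=.03)
    if f()[2]-f0[2]>4: break
st(f"rail n={n:.4f}")
E
```

```text
front t 13.32 err [-20.5  -0.6  60.9] F xyn [ 1.4  0.2 -1.4] w 0.0233 g 45.0
over rails t 14.4 err [-18.1  -0.3   4.6] F xyn [ 1.7  0.2 -1.7] w 0.0232 g 45.0
ledge x=-0.0090 t 16.85 err [-9.7 -0.1  3.2] F xyn [-8.7  2.7 -2.6] w 0.0234 g 45.0
rail n=-0.0010 t 18.85 err [-9.8 -0.8  0.8] F xyn [-6.4  0.4  3.2] w 0.0239 g 45.0
```

```bash
python3 - <<'E'
from h import *
manip.set_gripper(.024,force=5);manip.dwell(.3);st("soft")
manip.set_gripper(.052);manip.dwell(.4);st("open")
manip.move_linear(pt(-.10,.0),rate=.08);st("back")
s=manip.state();c=cams.capture("side");w=cams.capture("wrist")
Tt=np.array(w["T_tool_cam"]);M=R.from_rotvec(s["tcp_rot"]).as_matrix()
w["orientation"]=M@Tt[:3,:3];w["position"]=M@Tt[:3,3]+s["tool_pos"]
L=(cloud(w)-C)@np.c_[X,Y,N]*1e3
ok=(w["z_map"]>0)&(abs(L[...,1])<75)&(abs(L[...,2])<25)&(abs(L[...,0]+50)<10)
for lo in range(-50,60,20):
    q=L[ok&(abs(L[...,1]-lo)<8)]
    if len(q)>50: print(lo,len(q),np.percentile(q[:,2],[2,98]).round(1),np.median(q[:,0]).round(1))
print(np.percentile(L[ok][:,1],[1,99]))
cv2.imwrite("pics/p4.png",cv2.hconcat([cv2.resize(c["image"][200:,100:420],(400,350))[:300],cv2.resize(w["image"],(400,300))]))
E
```

```text
soft t 19.37 err [-9.5 -0.9  0.5] F xyn [-3.9 -0.6  4.7] w 0.0239 g 2.2
open t 20.35 err [-9. -0. -1.] F xyn [-0.1 -0.8 -0. ] w 0.0522 g 0.0
back t 21.64 err [-99.6   0.3  -0.3] F xyn [ 0.3 -0.5 -0. ] w 0.0517 g 0.0
-50 1329 [-10.5  12.5] -48.5
-30 1262 [-10.7  12.4] -48.6
-10 1160 [-10.5  12.4] -48.6
10 1081 [-10.8  12.5] -48.6
30 972 [-10.6  12.4] -48.6
50 662 [-10.8  12.7] -48.6
[-56.45616049  52.23311857]
```

View pics/p4.png

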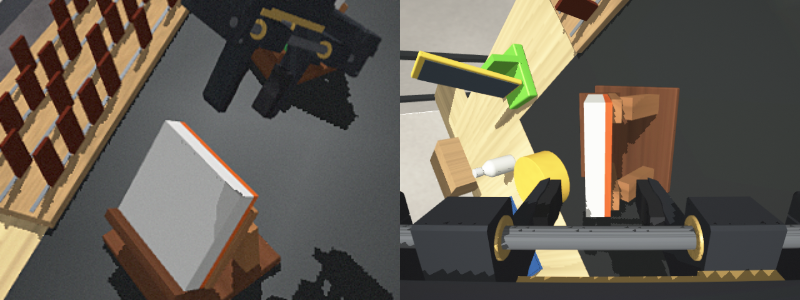

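The case leans squarely in its rack with the white base up and the lid against the rails. It sits within about 1–2 mm of its original position, and the gripper is clear.

```bash
python3 - <<'E'
from h import *
manip.dwell(.3);print(order.close_job())
E
```

```text
the job is handed in; nothing more can be done
None
```

The orange case is turned over and leans squarely in its rack, lid underneath and shut, within about 2 mm of where it started; the green case was left alone, and I handed the job in at about 22 s (no verdict came back).

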